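# Open the screw-lid jar and set the filling funnel in its neck

### The arm

A 6-joint arm with a two-finger parallel gripper is mounted at the origin on the work surface. World frame = base frame: x ahead of the robot, y to its left, z up, the work surface at z = 0. Lengths are in m, angles in rad, forces in N, time in s.
With the tool pointing down it reaches from about 0.375 to 0.925 m from the base axis. Payload 5.7 kg.
Tool frame: the origin (TCP) lies midway between the tips of the shut fingers; the grasp point (between the pads) lies r.grasp_offset behind it (r.grasp_offset is the distance from the TCP to the grasp point, in m); z points along the fingers, y is the direction in which the jaws open and shut (so a half turn about z gives the same grasp; the last joint's range is limited). The gripper opens to 88 mm and grips with 3 to 60 N. Pads are 20 mm wide; open, the fingers measure 115 mm over their backs; the gripper's body (75 mm by 178 mm) begins 61 mm behind the grasp point.
Start: joints at [-1.28, 0.359, 1.51, -0, 1.272, -0.115], TCP at [0.237, -0.551, 0.223] pointing down, gripper open.
Joint ranges: [-2.97, 2.97], [-1.01, 2.36], [0.21, 2.38], [-0.96, 4.11], [0.2, 2.71], [-2.98, 2.98]. Speed limits (rad/s): [2.39, 2.39, 3.14, 3.14, 3.14, 3.14].

### API

Orientations are given as a 3x3 rotation matrix whose columns are the frame's x, y, z axes.
In Python, from station import r gives the robot as it stands. The module is installed in compiled form; this text tells all that it offers.
- The arm moves only by the tool step_arm, never from a script. Its argument "rows" is a list that holds one entry, the list of rows, each a list of 4 numbers: the shift along the world's x, y, z in cm, then the turn about the world's z in degrees. A call has 1 to 10 rows; each row is the pose to reach, as a shift and turn from the pose measured when the call began; what a row does not reach only later rows make up. A row lasts 1/10 s, in which the tool goes at most 50 mm and 8.59 degrees, less where a joint would pass 70% of its speed; a pose out of reach is approached as far as the arm can. A call with a gripper value outside its range is refused whole. "grip" is the opening, from -1 (shut) to 1 (fully open), so that 0 is half open, set as the call begins (left out, the last holds). The fingers move at their own pace and stop on an object; "force" is the grip in N (left out, the last holds). Time passes only in rows, so rows that repeat a pose let the fingers close. It gives the time, the measured TCP pose, the force and the opening at its end, in the units of the state.
- r.read_state(): the state, without advancing time (a new reading comes with each control period).
- r.camera(name): name is "side" or "top" or "wrist"; returns (picture, depth): 480x640x3 uint8, red, green, blue; 480x640 float32, m along the optical axis (not along the pixel's ray), 0 where there is no reading.
- r.calibration(name): a dict with "K" (3x3 intrinsics, pixels), "eye" and "rotation" of the camera in the world; the wrist camera has in their place "tool_from_camera" (4x4, takes a point from camera to tool coordinates, whose origin is the TCP and whose axes are the flange's). Camera axes: x right, y down, z forward; pixel columns grow to the right and rows downward; lengths in m; the calibration is good to about 2 mm. A picture is of the moment at which its call begins: read the wrist's pose just before it. calibration takes no time and is no camera call.
- r.job_done(): hands the job in, once; it reports no verdict.
The state is a dict: "t": time; "q": joint angles; "qd": joint speeds; "tau": joint torques, N m; "tcp_pos": TCP position; "ee_rot": TCP orientation; "force": force on the tool from outside, world axes, zero at the start; "ft_torque": the same for the moment, N m; "opening": finger opening in m.
Only numpy, scipy, OpenCV 4.12 (cv2) and the standard library are available. Lean on these libraries where they do the work, as an engineer would, in place of code of your own. Each camera call takes 0.05 s, during which the arm holds its last target.

### The job

Get the white jar ready for refilling: unscrew its green lid until the thread lets go (do not wrench or pull it against the thread), lift it off and lay it, knob up, flat on the floor of the blue tray without dropping it. Then seat the steel funnel, handle up and level, fully down in the jar's tapered neck and let go of it, leaving everything else on the bench where it is.

Things in the scene. Friction and masses are not known exactly. Their poses are not given: they have to be found in the camera images.
- lid_knob (a point): Centre (half-way up) of the round grip knob on top of the green screw lid. Knob: upright cylinder, diameter 46, height 44, grippable at any yaw. The upper face of the lid's disc (diameter 96) is 22 mm below this point. z is the lid's axis, up. Seen from above the lid unscrews counter-clockwise (right-hand thread).
- lid_rim (a point): Centre of the open lower rim of the lid's skirt, 63 mm below the knob's centre along the lid's axis. Skirt outer diameter 96. Lid closed: about 36 mm below the jar's rim.
- lid: The same lid, 0.15 to 0.28 kg; origin as lid_rim. It rises 10 mm per turn (after about 2 mm of play) and comes free 1.3 to 1.5 turns from the start, having risen about 14 mm; before that it lifts only by 3 mm of play. Turned on, up to 2 turns, it still rests loose on the thread and can be lifted. Let go, it stays. Side play 1 mm.
- jar_mouth (a point): Centre of the mouth of the white jar, in the plane of its upper rim, 106 mm above the bench. z up. Neck: 40 high, outer diameter 69, thread outside to 82. The mouth tapers from about 64 mm at the rim to 48 mm 12 mm lower, the funnel cone's slope. The closed lid covers the neck, its knob centre about 27 mm above this point.
- jar: The same white jar, fixed to the bench by its blue foot (diameter 136): centre of its underside, on the bench. z up.
- funnel_bar (a point): Centre of the black bridge bar over the steel funnel: 101 long along this frame's x, 14 wide (y), 14 high; grip it across y from above. Funnel rim (diameter 100) 26 mm below this point, lower end 89 mm below. At the start it stands upright on the bench, at any yaw. 0.1 to 0.2 kg.
- funnel_foot (a point): Centre of the lower end of the funnel's spout (diameter 40, 18 long; the cone above it widens to 100 over 45 mm of height). Seated in the jar, this point lies about 36 mm below the jar's rim, so the bar's centre is about 53 mm above the rim.
- funnel: The same funnel; origin at the centre of its lower end.
- tray_floor (a point): Centre of the floor of the blue square tray, 5 mm above the bench. Tray 150 x 150 outside, walls 4 thick, 14 high, fixed to the bench; x and y lie along its sides.
- tray: The same tray; origin at the centre of its underside.
- liquid: Bystander: closed amber bottle, diameter 46, height 95; origin at the centre of its underside; leave it alone.
- jar_small: Bystander: closed clear jar with white cap, diameter 52, height 75; origin at the centre of its underside; leave it alone.
- cast: Bystander: cream plaster tooth cast on a 75 x 65 base, height 37; origin at the centre of its underside; leave it alone.
- articulator: Bystander: blue and steel articulator with two plaster casts, 110 x 90 x 110 high; origin at the centre of its underside; leave it alone.
- bowl: Bystander: open green mixing bowl, rim diameter 116, height 58; origin at the centre of its underside; leave it alone.
- spatula: Bystander: mixing spatula lying flat, 150 long, along its x axis; origin at the centre of its underside; leave it alone.
There are look-alikes about, which are no part of the job. What is shaped like the lid but purple is not meant.

How it is judged:
On the way, in this order (a step that is already met when the one before it is completed fails the run):
1. the lid is unscrewed and lifted clear of the jar (z of lid_rim in the frame of jar_mouth above 0.004 m and contact force between lid and jar below 0.2 N), for 0.1 s.
2. the lid lies knob up, flat in the tray, released (horizontal distance between lid_rim and tray_floor below 0.034 m and z of lid_rim in the frame of tray_floor between -0.004 and 0.004 m and angle between lid_rim's own z axis and vertical below 0.06 rad and linear speed of lid below 0.02 m/s and contact force between the fingers and lid below 0.2 N), for 0.2 s.
At the end, for the whole second after the job is handed in: The lid lies flat and knob up on the tray's floor (rim within 4 mm of the floor, tilt under 0.06 rad), and the funnel sits upright in the jar's neck (axis within 4 mm of the jar's, tilt under 0.06 rad, within 4 mm of its fully seated height); both are released and at rest (all of step 2 and horizontal distance between funnel_foot and jar_mouth below 0.004 m and angle between funnel_foot's own z axis and vertical below 0.06 rad and z of funnel_foot in the frame of jar_mouth between -0.0396 and -0.0316 m and linear speed of funnel below 0.02 m/s and contact force between the fingers and funnel below 0.2 N); the robot touches nothing.
It fails at once if the lid is wrenched or pulled against the jar with more than 90 N (contact force between lid and jar above 90 N).
It fails at once if the lid is dropped or slammed into the tray (contact force between lid and tray above 80 N).
It fails at once if the funnel is slammed into the jar (contact force between funnel and jar above 70 N).
It fails at once if a bystander is moved more than 20 mm or tipped (distance of any of liquid, jar_small, cast, articulator, bowl, spatula from where it was at the start of the episode above 0.02 m or angle between any of liquid, jar_small, cast, articulator, bowl, spatula's own z axis and vertical above 0.4 rad).
It also fails if it takes over 72 s, if anything falls off the work surface, if the arm or the gripper's body presses on something with over 40 N, if the wrist force passes 120 N, or if a joint passes its speed limit or range.

## Working session

There is one attempt and no reset: what is moved stays moved. The work goes in short steps, Python scripts to look and compute and a tool call to move; the robot and the scene stay as the last step left them, time stands still between calls to the robot, and variables do not carry over. Pictures are saved under pics/ and viewed, and the job is handed in when it is done.

Besides the shell and the picture viewer there is one more tool, called after "Emit:" in YAML: its name, and indented under it one key for each argument. step_arm: Moves the arm, as the interface text tells. Its arguments: {"type":"object","properties":{"rows":{"type":"array","items":{"type":"array","items":{"type":"array","items":{"type":"number"}}}},"grip":{"type":"number"},"force":{"type":"number"}},"required":["rows"]}

```bash
mkdir -p pics
cat > h.py <<'E'
import numpy as np, cv2
from station import r
def snap(n,fn):
    s=r.read_state(); im,d=r.camera(n); cv2.imwrite('pics/'+fn+'.png',im[:,:,::-1]); np.savez('pics/'+fn+'.npz',im=im,d=d,tcp=s['tcp_pos'],R=s['ee_rot'])
    return im,d,s
def world(n,u,v,z,s=None):
    # per-pixel depth z -> world
    c=r.calibration(n);K=np.array(c['K'])
    p=np.stack([(u-K[0,2])/K[0,0]*z,(v-K[1,2])/K[1,1]*z,z],-1)
    if n=='wrist':
        T=np.array(c['tool_from_camera']); p=p@T[:3,:3].T+T[:3,3]; return p@np.array(s['ee_rot']).T+np.array(s['tcp_pos'])
    return p@np.array(c['rotation']).T+np.array(c['eye'])
E
python3 - <<'E'
from h import *
s=r.read_state();print(s,r.grasp_offset)
for n in['top','side','wrist']:
    snap(n,n+'0');print(n,r.calibration(n))
E
```

```text
{'t': 0.0, 'q': array([-1.28009129e+00,  3.59462779e-01,  1.51143147e+00,  2.87315668e-05,
        1.27248574e+00, -1.15106680e-01]), 'qd': array([ 3.74297762e-04, -1.71525883e-03,  4.30432452e-06, -1.04122598e-03,
        2.28416034e-04, -1.28262619e-03]), 'tau': array([ 1.08226229e-04, -5.15386963e+01, -2.70727766e+01,  6.74171839e-02,
        3.50753206e-02, -1.35199675e-04]), 'tcp_pos': array([ 0.23665992, -0.55060852,  0.2218351 ]), 'ee_rot': array([[ 9.18785664e-01,  3.94756466e-01, -4.85989396e-04],
       [ 3.94756697e-01, -9.18784083e-01,  1.72021339e-03],
       [ 2.32546035e-04, -1.77235497e-03, -9.99998402e-01]]), 'force': array([ 0.59713333, -0.48320233,  0.34950102]), 'ft_torque': array([-0.00172331, -0.02107025, -0.04172662]), 'opening': 0.08830399496847811} 0.0187
top {'K': array([[505.01341215,   0.        , 319.46801529],
       [  0.        , 505.01341215, 235.5628858 ],
       [  0.        ,   0.        ,   1.        ]]), 'eye': array([0.37753476, 0.07096443, 1.14605339]), 'rotation': array([[ 0.02908098, -0.98429891,  0.17409752],
       [-0.99955041, -0.02990759
[... 270 characters left out ...]
0.82272008]), 'rotation': array([[-0.93055182, -0.26424048,  0.25347641],
       [-0.36614748,  0.6772906 , -0.6381328 ],
       [-0.00305667, -0.68662538, -0.72700498]])}
wrist {'K': array([[339.24435814,   0.        , 321.01917604],
       [  0.        , 339.24435814, 235.40438939],
       [  0.        ,   0.        ,   1.        ]]), 'tool_from_camera': array([[ 5.75679225e-04, -9.60270554e-01, -2.79070119e-01,
         7.66863341e-02],
       [ 9.99999834e-01,  5.60022113e-04,  1.35831043e-04,
        -1.19308220e-04],
       [ 2.58508869e-05, -2.79070151e-01,  9.60270717e-01,
        -1.61833440e-01],
       [ 0.00000000e+00,  0.00000000e+00,  0.00000000e+00,
         1.00000000e+00]])}
```

View pics/top0.png

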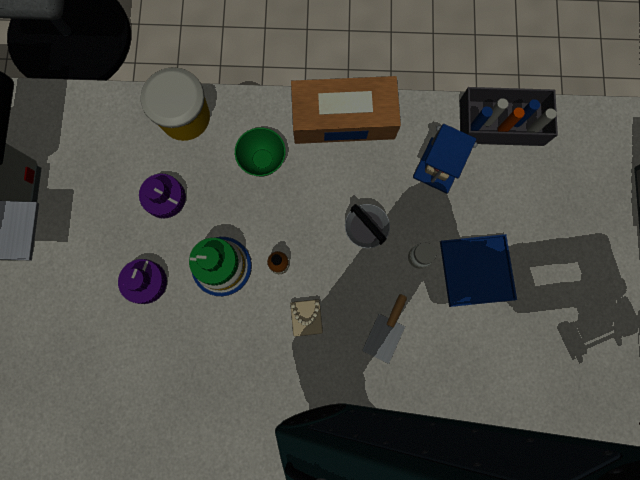

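View pics/side0.png

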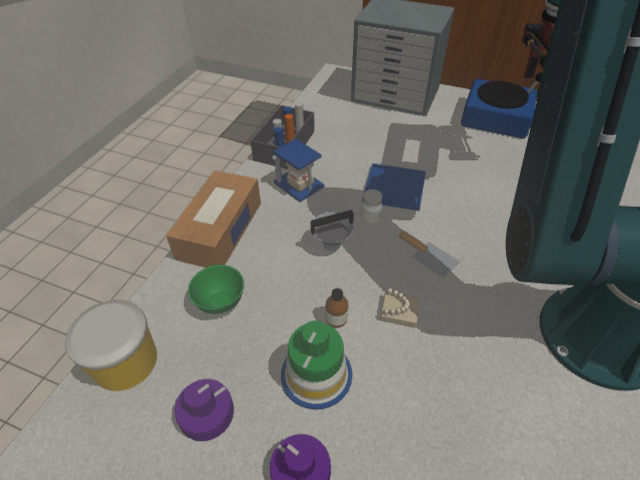

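The top view shows the green lid at about (214,262), the funnel bar at (368,224), the tray at (478,270), and bottle (278,261) and small jar (420,256) near the path. Next I measure these by colour and depth in both views.

```bash
cat > m.py <<'E'
from h import *
def load(fn):
    z=np.load('pics/'+fn+'.npz'); return z['im'],z['d'],dict(tcp_pos=z['tcp'],ee_rot=z['R'])
def cloud(n,fn):
    im,d,s=load(fn); v,u=np.mgrid[:480,:640]; return im,cv2.cvtColor(im,cv2.COLOR_RGB2HSV),d,world(n,u.astype(float),v.astype(float),d.astype(float),s)
E
python3 - <<'E'
from m import *
def circ(p):
    A=np.c_[2*p[:,:2],np.ones(len(p))];x=np.linalg.lstsq(A,(p[:,:2]**2).sum(1),rcond=None)[0];return x[:2],np.sqrt(x[2]+x[0]**2+x[1]**2)
for n,box in(('top',(170,225,270,300)),('side',(265,310,370,410))):
    im,h,d,P=cloud(n,n+'0')
    B=np.zeros(d.shape,bool);B[box[1]:box[3],box[0]:box[2]]=1
    g=B&(h[...,0]>50)&(h[...,0]<85)&(h[...,1]>110)&(d>0)
    z=P[...,2]
    print(n,'green',g.sum(),np.histogram(z[g],bins=np.arange(.06,.2,.005)))
    for lo,hi in((.145,.165),(.095,.122)):
        m=g&(z>lo)&(z<hi);p=P[m]
        c,rad=cv2.minEnclosingCircle(p[:,:2].astype(np.float32)*1000); print(lo,m.sum(),np.median(p[:,2]),c,rad,p[:,:2].mean(0))
    # tray
    m=(h[...,0]>105)&(h[...,0]<125)&(h[...,1]>120)&(d>0)&(z<.03)&(P[...,0]<.75)
    k,l,st,ce=cv2.connectedComponentsWithStats(m.astype(np.uint8));
    for i in range(1,k):
        if st[i,4]>800:
            p=P[l==i]; rr=cv2.minAreaRect((p[:,:2]*1000).astype(np.float32));print('blue',st[i],rr,np.median(p[:,2]))
    # dark bar funnel
    m=(h[...,2]<60)&(d>0)&(z>.07)&(z<.11)&(P[...,0]>.3)
    k,l,st,ce=cv2.connectedComponentsWithStats(m.astype(np.uint8));
    for i in range(1,k):
        if st[i,4]>100:
            p=P[l==i]; rr=cv2.minAreaRect((p[:,:2]*1000).astype(np.float32));print('bar',st[i],rr,np.median(p[:,2]),cv2.boxPoints(rr).tolist())
im,h,d,P=cloud('top','top0')
for nm,u,v in(('bottle',278,261),('small',418,256),('cast',307,318),('artic',445,155),('spat',385,330),('bench',330,380),('bowl',260,152)): print(nm,P[v,u])
E
```

```text
top green 1747 (array([  0,   0,   0,   8,  16,  17,  20,  16,  46, 351, 765,  33,  15,
        11,  10,  14,  17,  19, 190, 199,   0,   0,   0,   0,   0,   0,
         0,   0]), array([0.06 , 0.065, 0.07 , 0.075, 0.08 , 0.085, 0.09 , 0.095, 0.1  ,
       0.105, 0.11 , 0.115, 0.12 , 0.125, 0.13 , 0.135, 0.14 , 0.145,
       0.15 , 0.155, 0.16 , 0.165, 0.17 , 0.175, 0.18 , 0.185, 0.19 ,
       0.195, 0.2  ]))
0.145 408 0.15490014264425 (502.68157958984375, 288.6960754394531) 24.209461212158203 [0.50212403 0.28698047]
0.095 1215 0.110873001277626 (502.6120910644531, 288.4935302734375) 48.749637603759766 [0.49931184 0.28353938]
blue [ 440  235   77   72 4422] ((511.1507568359375, -292.05419921875), (150.01626586914062, 152.9775848388672), 7.2789154052734375) 0.0050212070894080085
bar [172  97  34  34 215] ((823.7405395507812, 356.6011047363281), (26.70465850830078, 99.95764923095703), 51.088157653808594) 0.08914729697256796 [[776.4644165039062, 377.6043701171875], [854.2428588867188, 314.818603515625], [871.0166625976562, 335.59783935546875], [793.2382202148438, 398.38360595703125]]
bar
[... 2711 characters left out ...]
8232421875], [375.10418701171875, -662.9598388671875], [300.3355712890625, -662.7816162109375]]
bar [311 210  42  22 292] ((594.2946166992188, -31.882911682128906), (99.2061996459961, 12.770630836486816), 42.743873596191406) 0.09306198395781262 [[553.532470703125, -60.86029052734375], [562.2001953125, -70.23898315429688], [635.0567626953125, -2.9055328369140625], [626.3890380859375, 6.4731597900390625]]
bottle [0.50651982 0.15381011 0.09617936]
small [ 0.52815358 -0.14253064  0.08012633]
cast [0.39160578 0.09053364 0.02380983]
artic [ 0.74518455 -0.19613853  0.10817225]
spat [ 0.37056413 -0.08373983  0.00194146]
bench [0.25937479 0.03609004 0.0018358 ]
bowl [0.77567549 0.21483256 0.00394254]
```

Run:
```python
import cv2
a=cv2.imread('pics/top0.png');cv2.imwrite('pics/z1.png',cv2.resize(a[190:310,150:310],None,fx=5,fy=5))
cv2.imwrite('pics/z2.png',cv2.resize(a[190:310,330:530],None,fx=4,fy=4))
```

```text
(no output)
```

View pics/z1.png

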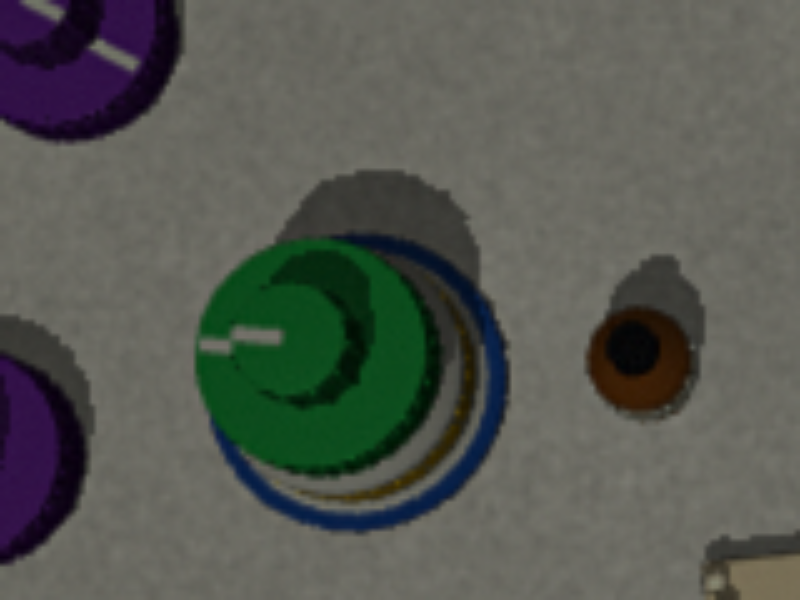

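View pics/z2.png

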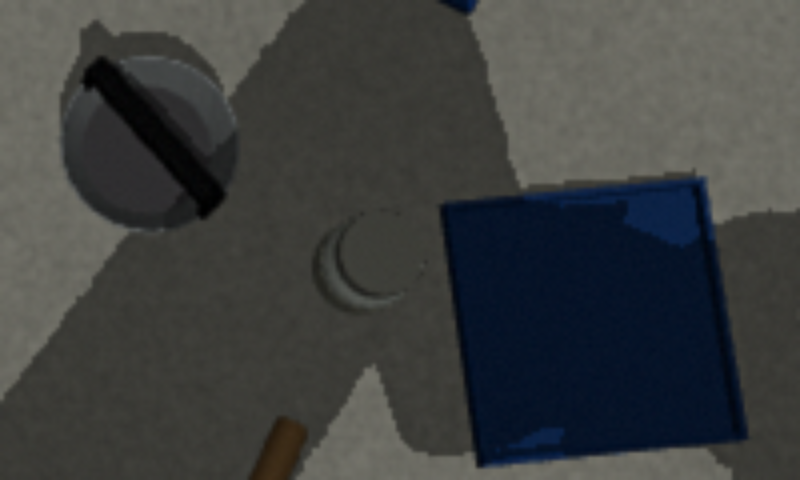

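The knob centre is at about (0.503, 0.289) with its top at z 0.155 (expected 0.155). The funnel bar is at (0.594, -0.033) with its long axis at 42°, and the tray is at (0.511, -0.292). All sizes agree with the given ones, so I move toward the jar.

Emit:
step_arm:
  rows:
    - [[1.3, 2.2, 0.5, -3], [3.5, 6, 1, -10], [6, 10.3, 2, -18], [8.6, 14.8, 3, -26], [11.2, 19.2, 3, -34], [13.8, 23.6, 3, -42], [16.4, 28.1, 3, -50], [19, 32.5, 3, -57], [21.6, 37, 3, -63], [24, 41, 3, -69]]
  grip: 1

```text
t: 1.15
tcp_pos: [0.4647, -0.1601, 0.252]
ee_rot: [[0.694, -0.72, 0.001], [-0.72, -0.694, 0.001], [0.0, -0.001, -1.0]]
force: [0.3, 0.3, 1.1]
opening: 0.088
```

Emit:
step_arm:
  rows:
    - [[1, 4.5, 0, 0], [1.5, 9, 0, 0], [2, 13.5, 0, 0], [2, 18, 0, 0], [2, 22.5, 0, 0], [2, 27, 0, 0], [2, 31.5, 0, 0], [2, 36, 0, 0], [2, 39, 0, 0], [2, 41, 0, 0]]

```text
t: 2.15
tcp_pos: [0.4841, 0.2523, 0.2517]
ee_rot: [[0.696, -0.718, 0.001], [-0.718, -0.696, 0.001], [-0.0, -0.001, -1.0]]
force: [-0.1, 0.3, -0.1]
opening: 0.0879
```

Run:
```python
from h import *
im,d,s=snap('wrist','w1');print({k:np.round(s[k],4) for k in s})
```

```text
{'t': np.float64(2.15), 'q': array([3.5330e-01, 2.5430e-01, 1.5892e+00, 8.0000e-04, 1.2969e+00,
       2.7255e+00]), 'qd': array([ 0.3284,  0.1264, -0.1729, -0.0154,  0.0528,  0.3333]), 'tau': array([ -0.9218, -45.9077, -27.1492,   0.1678,  -0.113 ,  -0.2743]), 'tcp_pos': array([0.4841, 0.2523, 0.2517]), 'ee_rot': array([[ 6.955e-01, -7.185e-01,  8.000e-04],
       [-7.185e-01, -6.955e-01,  1.100e-03],
       [-3.000e-04, -1.300e-03, -1.000e+00]]), 'force': array([-0.1042,  0.2959, -0.0872]), 'ft_torque': array([0.0981, 0.0385, 0.061 ]), 'opening': np.float64(0.0879)}
```

View pics/w1.png

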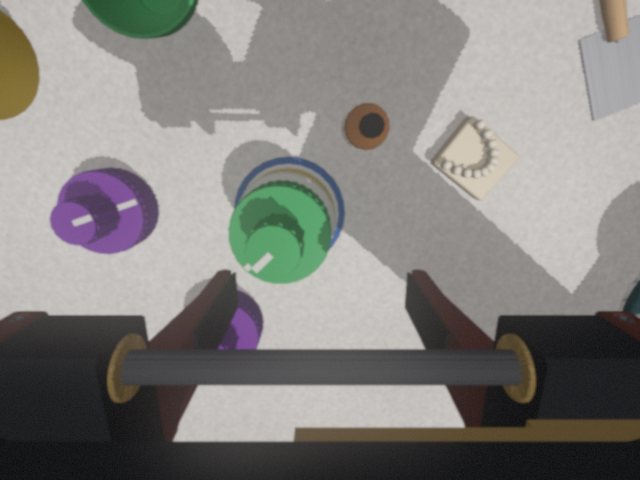

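The wrist view shows the lid at (280,235) with the knob at about (274,250). I take another picture now that the arm has settled.

```bash
cat > knob.py <<'E'
from m import *
import sys
def knob(fn,zt=.155):
    im,h,d,P=cloud('wrist',fn); z=P[...,2]
    g=(h[...,0]>50)&(h[...,0]<85)&(h[...,1]>80)&(d>0)&(abs(P[...,0]-.503)<.08)&(abs(P[...,1]-.289)<.08)
    for lo,hi in((zt-.008,zt+.008),(zt-.052,zt-.036)):
        m=g&(z>lo)&(z<hi);p=P[m].astype(np.float32)
        hull=cv2.convexHull((p[:,:2]*1000)); print(m.sum(),np.median(p[:,2]),cv2.minEnclosingCircle(p[:,:2]*1000),cv2.fitEllipse(hull))
E
python3 - <<'E'
from knob import *
im,d,s=snap('wrist','w2');print({k:np.round(s[k],4) for k in('t','q','qd','tcp_pos')})
knob('w2')
E
```

```text
{'t': np.float64(2.2), 'q': array([3.5540e-01, 2.5530e-01, 1.5878e+00, 2.7000e-03, 1.2965e+00,
       2.7268e+00]), 'qd': array([-0.0507, -0.0181,  0.0274, -0.0221,  0.0008, -0.0703]), 'tcp_pos': array([0.4843, 0.2543, 0.2517])}
2250 0.15405577 ((503.3644104003906, 289.3354797363281), 24.639862060546875) ((503.3365783691406, 288.8795166015625), (47.92766571044922, 48.764747619628906), 106.22662353515625)
4764 0.11016725 ((503.64044189453125, 287.8279113769531), 47.873619079589844) ((503.99273681640625, 287.6795959472656), (93.17725372314453, 95.20370483398438), 18.484567642211914)
```

Emit:
step_arm:
  rows:
    - [[1, 1.8, 0, 2], [1.9, 3.4, -1, 3], [1.9, 3.4, -4, 3], [1.9, 3.4, -7, 3], [1.9, 3.4, -9, 3], [1.9, 3.4, -10.5, 3], [1.9, 3.4, -11.8, 3], [1.9, 3.4, -12.8, 3], [1.9, 3.4, -13.4, 3], [1.9, 3.4, -13.4, 3]]

```text
t: 3.25
tcp_pos: [0.5031, 0.2859, 0.1171]
ee_rot: [[0.733, -0.681, -0.0], [-0.681, -0.733, 0.001], [-0.001, -0.001, -1.0]]
force: [0.4, -0.4, 0.1]
opening: 0.0877
```

Run:
```python
from h import *
im,d,s=snap('wrist','w3');print({k:np.round(s[k],4) for k in('t','q','qd','tcp_pos','force')})
```

```text
{'t': np.float64(3.25), 'q': array([3.9670e-01, 4.4200e-01, 1.6728e+00, 1.2000e-03, 1.0266e+00,
       2.7153e+00]), 'qd': array([ 0.0043, -0.0136, -0.0174, -0.0014,  0.0145, -0.0007]), 'tcp_pos': array([0.5031, 0.2859, 0.1171]), 'force': array([ 0.406 , -0.3605,  0.0825])}
```

View pics/w3.png

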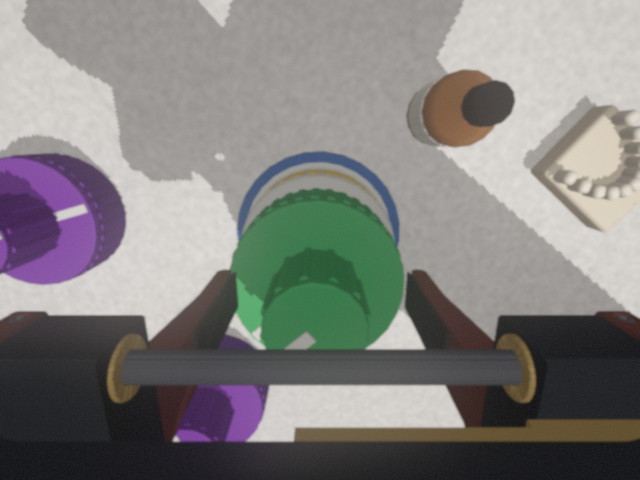

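The knob is centred between the fingers in the image ((315,300), jaws at 228 and 415). I correct y by 3 mm and close.

Emit:
step_arm:
  rows:
    - [[0, 0.3, 0, 0], [0, 0.3, 0, 0]]

```text
t: 3.5
tcp_pos: [0.5041, 0.2898, 0.1185]
ee_rot: [[0.733, -0.68, 0.002], [-0.68, -0.733, 0.002], [0.0, -0.003, -1.0]]
force: [-0.2, -0.1, 0.1]
opening: 0.088
```

Emit:
step_arm:
  rows:
    - [[0, 0, 0, 0], [0, 0, 0, 0], [0, 0, 0, 0], [0, 0, 0, 0], [0, 0, 0, 0], [0, 0, 0, 0]]
  grip: -1
  force: 35

```text
t: 4.1
tcp_pos: [0.5039, 0.2896, 0.1184]
ee_rot: [[0.733, -0.68, 0.002], [-0.68, -0.733, 0.002], [0.0, -0.003, -1.0]]
force: [0.7, -0.2, 0.6]
opening: 0.0454
```

The gripper closed at 45.4 mm, which matches the 46 mm knob. I start unscrewing gently.

Emit:
step_arm:
  rows:
    - [[0, 0, 0, 2], [0, 0, 0, 6], [0, 0, 0, 12], [0, 0, 0, 18], [0, 0, 0.03, 24], [0, 0, 0.05, 30]]

```text
t: 4.7
tcp_pos: [0.5042, 0.2898, 0.1192]
ee_rot: [[0.976, -0.219, 0.001], [-0.219, -0.976, 0.003], [0.0, -0.003, -1.0]]
force: [-0.3, 0.5, 1.3]
opening: 0.0454
```

```bash
cat > st.py <<'E'
from h import *
s=r.read_state();print({k:np.round(s[k],4).tolist() for k in('t','q','tcp_pos','force','ft_torque','opening')})
E
python3 st.py
```

```text
{'t': 4.7, 'q': [0.4013, 0.442, 1.6661, 0.0029, 1.0312, 2.1912], 'tcp_pos': [0.5042, 0.2898, 0.1192], 'force': [-0.3297, 0.5076, 1.3002], 'ft_torque': [0.0756, 0.0372, -0.1532], 'opening': 0.0454}
```

The resisting torque is only 0.15 Nm, so I continue at the thread's pitch.

Emit:
step_arm:
  rows:
    - [[0, 0, 0.02, 8], [0, 0, 0.05, 16], [0, 0, 0.07, 24], [0, 0, 0.09, 32], [0, 0, 0.11, 40], [0, 0, 0.13, 48], [0, 0, 0.16, 56], [0, 0, 0.18, 64], [0, 0, 0.2, 72], [0, 0, 0.22, 80]]

```text
t: 5.7
tcp_pos: [0.504, 0.2899, 0.1215]
ee_rot: [[0.38, 0.925, -0.003], [0.925, -0.38, 0.002], [0.0, -0.004, -1.0]]
force: [-1.8, 0.0, 0.7]
opening: 0.0459
```

```bash
python3 st.py
```

```text
{'t': 5.7, 'q': [0.4012, 0.4412, 1.6604, 0.0035, 1.0424, 0.7891], 'tcp_pos': [0.504, 0.2899, 0.1215], 'force': [-1.7535, 0.0099, 0.6708], 'ft_torque': [-0.0323, 0.1298, -0.0923], 'opening': 0.0459}
```

Emit:
step_arm:
  rows:
    - [[0, 0, 0.02, 8], [0, 0, 0.05, 16], [0, 0, 0.07, 24], [0, 0, 0.09, 32], [0, 0, 0.11, 40], [0, 0, 0.13, 48], [0, 0, 0.16, 56], [0, 0, 0.18, 64], [0, 0, 0.2, 72], [0, 0, 0.22, 80]]

```text
t: 6.7
tcp_pos: [0.5038, 0.2897, 0.1237]
ee_rot: [[-0.848, 0.53, -0.003], [0.53, 0.848, -0.003], [0.001, -0.004, -1.0]]
force: [0.0, -1.0, 1.5]
opening: 0.0452
```

Emit:
step_arm:
  rows:
    - [[0, 0, 0.02, 8], [0, 0, 0.05, 16], [0, 0, 0.07, 24], [0, 0, 0.09, 32], [0, 0, 0.11, 40], [0, 0, 0.13, 48], [0, 0, 0.16, 56], [0, 0, 0.18, 64], [0, 0, 0.2, 72], [0, 0, 0.22, 80]]

```text
t: 7.7
tcp_pos: [0.5039, 0.2896, 0.1259]
ee_rot: [[-0.665, -0.747, 0.003], [-0.747, 0.665, -0.003], [0.001, -0.005, -1.0]]
force: [0.6, -1.6, 0.8]
opening: 0.0451
```

```bash
python3 st.py
```

```text
{'t': 7.7, 'q': [0.4057, 0.4341, 1.6592, -0.005, 1.0469, -2.0056], 'tcp_pos': [0.5039, 0.2896, 0.1259], 'force': [0.6329, -1.556, 0.7687], 'ft_torque': [0.0365, -0.1688, -0.0774], 'opening': 0.0451}
```

Emit:
step_arm:
  rows:
    - [[0, 0, 0.02, 8], [0, 0, 0.05, 16], [0, 0, 0.07, 24], [0, 0, 0.09, 32], [0, 0, 0.11, 40], [0, 0, 0.13, 48], [0, 0, 0.13, 48]]

```text
t: 8.4
tcp_pos: [0.504, 0.2896, 0.1274]
ee_rot: [[0.111, -0.994, 0.005], [-0.994, -0.111, 0.0], [0.0, -0.005, -1.0]]
force: [-0.0, 0.2, 1.0]
opening: 0.0457
```

Emit:
step_arm:
  rows:
    - [[0, 0, 0, 0], [0, 0, 0, 0], [0, 0, 0, 0], [0, 0, 0, 0], [0, 0, 0, 0]]
  grip: 0.8

```text
t: 8.9
tcp_pos: [0.504, 0.2896, 0.1273]
ee_rot: [[0.11, -0.994, 0.005], [-0.994, -0.11, 0.0], [0.0, -0.005, -1.0]]
force: [0.2, 0.4, 0.3]
opening: 0.0784
```

```bash
python3 - <<'E'
from h import *
im,d,s=snap('side','s2')
cv2.imwrite('pics/s2z.png',cv2.resize(im[240:460,220:440,::-1],None,fx=2.5,fy=2.5))
E
python3 st.py
```

```text
{'t': 8.95, 'q': [0.404, 0.431, 1.6605, -0.0021, 1.0457, -2.8474], 'tcp_pos': [0.504, 0.2896, 0.1273], 'force': [-0.5505, -0.04, -0.5838], 'ft_torque': [0.0813, -0.0383, -0.0282], 'opening': 0.0788}
```

View pics/s2z.png

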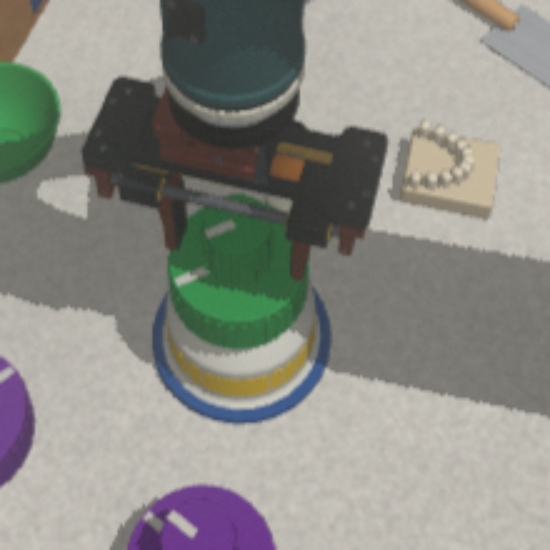

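The lid is still on the jar, its mark moved as turned, and the fingers are open around the knob. I turn the wrist back 240°.

Emit:
step_arm:
  rows:
    - [[0, 0, 0, -8], [0, 0, 0, -16], [0, 0, 0, -24], [0, 0, 0, -32], [0, 0, 0, -40], [0, 0, 0, -48], [0, 0, 0, -56], [0, 0, 0, -64], [0, 0, 0, -72], [0, 0, 0, -80]]

```text
t: 9.95
tcp_pos: [0.504, 0.2896, 0.1273]
ee_rot: [[-0.961, -0.276, 0.001], [-0.276, 0.961, -0.005], [0.001, -0.005, -1.0]]
force: [0.3, -0.2, 0.3]
opening: 0.0794
```

Emit:
step_arm:
  rows:
    - [[0, 0, 0, -8], [0, 0, 0, -16], [0, 0, 0, -24], [0, 0, 0, -32], [0, 0, 0, -40], [0, 0, 0, -48], [0, 0, 0, -56], [0, 0, 0, -64], [0, 0, 0, -72], [0, 0, 0, -80]]

```text
t: 10.95
tcp_pos: [0.504, 0.2896, 0.1273]
ee_rot: [[-0.433, 0.901, -0.005], [0.901, 0.433, -0.002], [0.001, -0.005, -1.0]]
force: [-0.2, 0.1, -0.2]
opening: 0.079
```

Emit:
step_arm:
  rows:
    - [[0, 0, 0, -8], [0, 0, 0, -16], [0, 0, 0, -24], [0, 0, 0, -32], [0, 0, 0, -40], [0, 0, 0, -48], [0, 0, 0, -56], [0, 0, 0, -64], [0, 0, 0, -72], [0, 0, 0, -80]]

```text
t: 11.95
tcp_pos: [0.504, 0.2896, 0.1273]
ee_rot: [[0.816, 0.578, -0.002], [0.578, -0.816, 0.004], [0.001, -0.005, -1.0]]
force: [1.1, -0.8, -0.5]
opening: 0.0791
```

```bash
python3 - <<'E'
from knob import *
im,d,s=snap('wrist','w4');knob('w4',.164)
E
python3 st.py
```

```text
6536 0.16297927 ((504.4429931640625, 290.14703369140625), 24.54754638671875) ((506.5362548828125, 291.3294372558594), (43.04020690917969, 49.05446243286133), 28.55019760131836)
11192 0.11911208 ((505.5523986816406, 290.2248229980469), 47.951446533203125) ((505.21795654296875, 290.1257629394531), (93.11637115478516, 96.54898071289062), 118.93296813964844)
{'t': 12.0, 'q': [0.3996, 0.433, 1.6571, 0.0055, 1.0521, 1.3583], 'tcp_pos': [0.504, 0.2896, 0.1273], 'force': [0.4076, 0.0646, 0.4737], 'ft_torque': [0.0151, 0.029, 0.0109], 'opening': 0.0789}
```

View pics/w4.png

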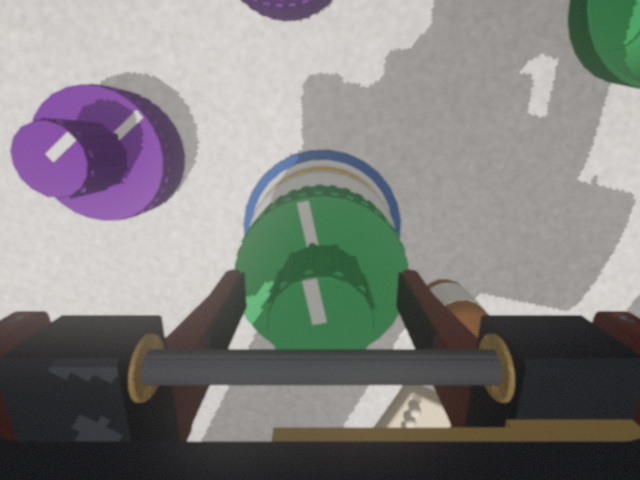

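The knob top rose from 0.154 to 0.163, as 318° predicts. I regrip and turn about 225° more.

Emit:
step_arm:
  rows:
    - [[0, 0, 0, 0], [0, 0, 0, 0], [0, 0, 0, 0], [0, 0, 0, 0], [0, 0, 0, 0], [0, 0, 0, 0]]
  grip: -1
  force: 35

```text
t: 12.6
tcp_pos: [0.504, 0.2896, 0.1273]
ee_rot: [[0.82, 0.573, -0.002], [0.573, -0.82, 0.004], [0.001, -0.005, -1.0]]
force: [-0.5, 0.2, 0.2]
opening: 0.0456
```

Emit:
step_arm:
  rows:
    - [[0, 0, 0.01, 4], [0, 0, 0.03, 12], [0, 0, 0.05, 20], [0, 0, 0.08, 28], [0, 0, 0.1, 36], [0, 0, 0.12, 44], [0, 0, 0.14, 52], [0, 0, 0.16, 60], [0, 0, 0.18, 68], [0, 0, 0.21, 76]]

```text
t: 13.6
tcp_pos: [0.5041, 0.2895, 0.1294]
ee_rot: [[-0.363, 0.932, -0.004], [0.932, 0.363, -0.001], [0.0, -0.005, -1.0]]
force: [-0.2, -0.2, 0.3]
opening: 0.0455
```

Emit:
step_arm:
  rows:
    - [[0, 0, 0.02, 8], [0, 0, 0.05, 16], [0, 0, 0.07, 24], [0, 0, 0.09, 32], [0, 0, 0.11, 40], [0, 0, 0.13, 48], [0, 0, 0.16, 56], [0, 0, 0.18, 64], [0, 0, 0.2, 72], [0, 0, 0.22, 80]]

```text
t: 14.6
tcp_pos: [0.5042, 0.2896, 0.1316]
ee_rot: [[-0.98, -0.201, 0.001], [-0.201, 0.98, -0.004], [0.0, -0.005, -1.0]]
force: [0.1, 0.2, 0.9]
opening: 0.0457
```

```bash
python3 st.py
```

```text
{'t': 14.6, 'q': [0.4055, 0.4286, 1.6514, -0.005, 1.0626, -1.3656], 'tcp_pos': [0.5042, 0.2896, 0.1316], 'force': [0.1402, 0.2325, 0.875], 'ft_torque': [0.1079, -0.1206, -0.0698], 'opening': 0.0457}
```

Emit:
step_arm:
  rows:
    - [[0, 0, 0.02, 8], [0, 0, 0.05, 16], [0, 0, 0.07, 24], [0, 0, 0.09, 32], [0, 0, 0.11, 40], [0, 0, 0.13, 48], [0, 0, 0.16, 56], [0, 0, 0.18, 64], [0, 0, 0.2, 72], [0, 0, 0.2, 80]]

```text
t: 15.6
tcp_pos: [0.504, 0.2897, 0.1338]
ee_rot: [[0.034, -0.999, 0.004], [-0.999, -0.034, 0.0], [-0.0, -0.004, -1.0]]
force: [-1.6, 0.4, 3.5]
opening: 0.0455
```

```bash
python3 st.py
```

```text
{'t': 15.6, 'q': [0.4038, 0.4234, 1.6541, -0.0016, 1.06, -2.7709], 'tcp_pos': [0.504, 0.2897, 0.1338], 'force': [-1.6218, 0.3562, 3.5336], 'ft_torque': [0.1681, 0.2073, -0.2213], 'opening': 0.0455}
```

Emit:
step_arm:
  rows:
    - [[0, 0, 0.1, 0], [0, 0, 0.2, 0], [0, 0, 0.3, 0], [0, 0, 0.4, 0], [0, 0, 0.5, 0]]

```text
t: 16.1
tcp_pos: [0.5039, 0.2897, 0.1387]
ee_rot: [[0.033, -0.999, 0.004], [-0.999, -0.033, 0.0], [-0.0, -0.004, -1.0]]
force: [0.0, 0.0, -1.9]
opening: 0.0457
```

```bash
python3 st.py
```

```text
{'t': 16.1, 'q': [0.4038, 0.4175, 1.6493, -0.0016, 1.0709, -2.7699], 'tcp_pos': [0.5039, 0.2897, 0.1387], 'force': [0.0386, 0.0141, -1.9375], 'ft_torque': [0.1531, -0.016, -0.0294], 'opening': 0.0457}
```

The lid came free: force is -1.9 N, which is just its weight. I lift it clear.

Emit:
step_arm:
  rows:
    - [[0, 0, 0.5, 0], [0, 0, 1.2, 0], [0, 0, 2, 0], [0, 0, 3, 0], [0, 0, 4.2, 0], [0, 0, 5.5, 0], [0, 0, 7, 0], [0, 0, 8.5, 0], [0, 0, 10, 0], [0, 0, 10.5, 0]]

```text
t: 17.1
tcp_pos: [0.505, 0.2901, 0.2463]
ee_rot: [[0.033, -0.999, 0.007], [-0.999, -0.033, 0.002], [-0.001, -0.008, -1.0]]
force: [0.2, -0.1, -2.1]
opening: 0.0455
```

```bash
python3 st.py
python3 - <<'E'
from h import *
snap('side','s3')
E
```

```text
{'t': 17.1, 'q': [0.4038, 0.3091, 1.5244, -0.0015, 1.3006, -2.7703], 'tcp_pos': [0.505, 0.2901, 0.2463], 'force': [0.2033, -0.1353, -2.1053], 'ft_torque': [0.1513, -0.0722, 0.044], 'opening': 0.0455}
```

View pics/s3.png

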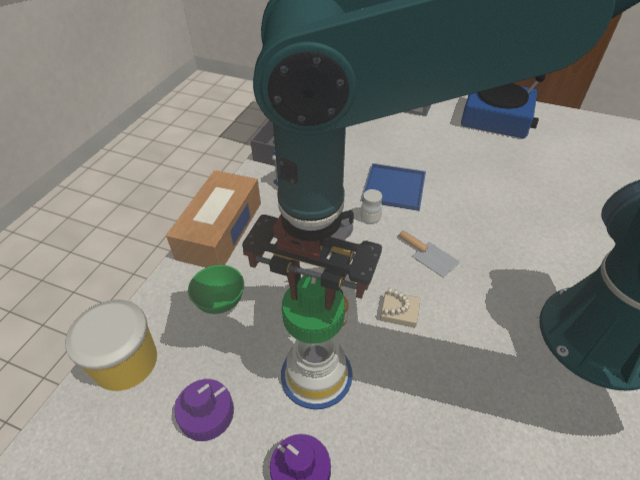

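The lid hangs level in the gripper at (313,310), above the open neck. I carry it over to the tray.

Emit:
step_arm:
  rows:
    - [[0, -1, 0, -3], [0, -3, 0, -10], [0, -6, 0, -17], [0, -9.5, 0, -24], [0, -13.5, 0, -31], [0, -17.5, 0, -38], [0, -21.5, 0, -45], [0, -25.5, 0, -52], [0, -29, 0, -58], [0, -32, 0, -64]]

```text
t: 18.15
tcp_pos: [0.5044, -0.0317, 0.246]
ee_rot: [[-0.886, -0.463, 0.004], [-0.463, 0.886, -0.006], [-0.001, -0.007, -1.0]]
force: [-0.0, 0.3, -2.7]
opening: 0.0455
```

Emit:
step_arm:
  rows:
    - [[0, -4, 0, -6], [0, -8, 0, -12], [0, -12, 0, -18], [0, -15.5, 0, -24], [0.3, -18.5, 0, -28], [0.5, -21, 0, -32], [0.6, -23, 0, -34], [0.6, -24.5, 0, -36], [0.6, -25.5, 0, -36], [0.6, -26, 0, -36]]

```text
t: 19.15
tcp_pos: [0.5103, -0.292, 0.2458]
ee_rot: [[-0.989, 0.146, -0.001], [0.146, 0.989, -0.007], [-0.0, -0.007, -1.0]]
force: [-0.6, -0.4, -2.6]
opening: 0.0453
```

```bash
python3 st.py
python3 - <<'E'
from h import *
snap('wrist','w5');snap('top','t5');snap('side','s5')
E
python3 st.py
```

```text
{'t': 19.15, 'q': [-0.6333, 0.3201, 1.5095, -0.0063, 1.3083, -2.0564], 'tcp_pos': [0.5103, -0.292, 0.2458], 'force': [-0.5611, -0.4253, -2.5826], 'ft_torque': [0.0802, -0.0703, -0.0339], 'opening': 0.0453}
{'t': 19.3, 'q': [-0.6321, 0.3194, 1.5103, -0.006, 1.3082, -2.0553], 'tcp_pos': [0.5104, -0.2911, 0.2459], 'force': [-0.8405, 0.5563, -2.3535], 'ft_torque': [0.0619, -0.124, -0.0011], 'opening': 0.0457}
```

View pics/w5.png

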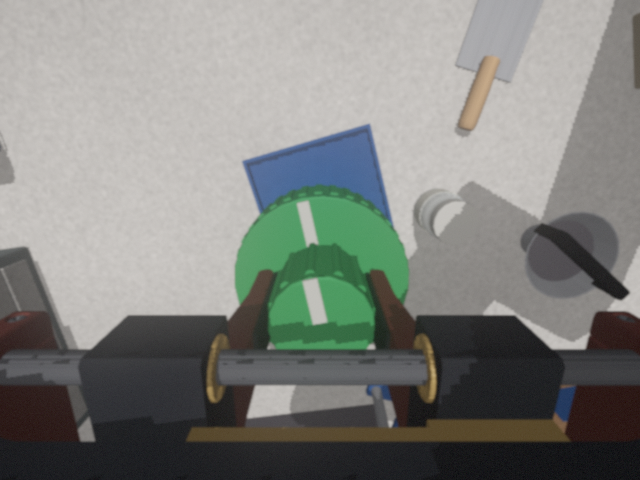

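View pics/s5.png

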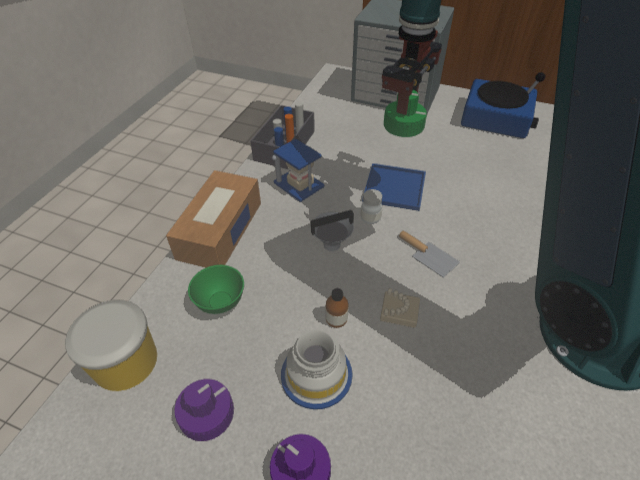

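Everything is clear: the lid is over the tray and the open jar neck is visible at (316,345). I descend to just above the floor.

Emit:
step_arm:
  rows:
    - [[0, 0, -1, 0], [0, 0, -3, 0], [0, 0, -6, 0], [0, 0, -9.5, 0], [0, 0, -12.5, 0], [0, 0, -15, 0], [0, 0, -16.8, 0], [0, 0, -17.8, 0], [0, 0, -18.3, 0], [0, 0, -18.5, 0]]

```text
t: 20.3
tcp_pos: [0.5105, -0.2909, 0.0608]
ee_rot: [[-0.989, 0.145, -0.0], [0.145, 0.989, -0.007], [-0.001, -0.007, -1.0]]
force: [-0.3, -0.1, -2.6]
opening: 0.0457
```

```bash
python3 st.py
python3 - <<'E'
from h import *
snap('wrist','w6')
E
python3 st.py
```

```text
{'t': 20.3, 'q': [-0.6317, 0.5257, 1.6997, -0.0073, 0.9126, -2.0524], 'tcp_pos': [0.5105, -0.2909, 0.0608], 'force': [-0.2856, -0.0641, -2.5987], 'ft_torque': [0.0537, -0.2014, 0.0392], 'opening': 0.0457}
{'t': 20.35, 'q': [-0.6318, 0.5254, 1.6994, -0.0073, 0.9126, -2.0524], 'tcp_pos': [0.5106, -0.2911, 0.061], 'force': [-0.6371, -0.7468, -2.9154], 'ft_torque': [0.0331, -0.1196, -0.049], 'opening': 0.045}
```

View pics/w6.png

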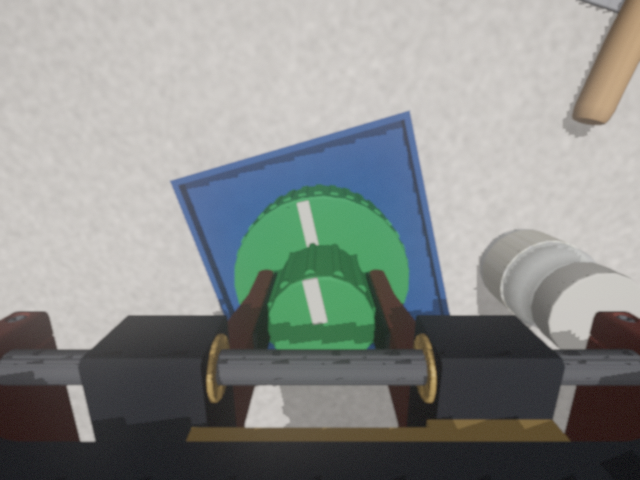

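The lid is well inside the tray walls. I lower it slowly.

Emit:
step_arm:
  rows:
    - [[0, 0, -0.2, 0], [0, 0, -0.35, 0], [0, 0, -0.45, 0], [0, 0, -0.55, 0], [0, 0, -0.6, 0], [0, 0, -0.65, 0]]

```text
t: 20.95
tcp_pos: [0.5106, -0.2911, 0.0545]
ee_rot: [[-0.989, 0.145, 0.0], [0.145, 0.989, -0.007], [-0.001, -0.007, -1.0]]
force: [-0.1, -0.6, -1.6]
opening: 0.0457
```

```bash
python3 st.py
```

```text
{'t': 20.95, 'q': [-0.6318, 0.5345, 1.7039, -0.0074, 0.899, -2.0523], 'tcp_pos': [0.5106, -0.2911, 0.0545], 'force': [-0.1486, -0.6024, -1.5566], 'ft_torque': [0.0728, -0.1613, 0.0185], 'opening': 0.0457}
```

Emit:
step_arm:
  rows:
    - [[0, 0, -0.05, 0], [0, 0, -0.1, 0], [0, 0, -0.1, 0]]

```text
t: 21.25
tcp_pos: [0.5106, -0.2911, 0.0534]
ee_rot: [[-0.989, 0.145, -0.0], [0.145, 0.989, -0.007], [-0.001, -0.007, -1.0]]
force: [0.8, -0.8, -3.0]
opening: 0.0453
```

Emit:
step_arm:
  rows:
    - [[0, 0, -0.05, 0], [0, 0, -0.1, 0], [0, 0, -0.15, 0], [0, 0, -0.15, 0]]

```text
t: 21.65
tcp_pos: [0.5108, -0.2913, 0.0531]
ee_rot: [[-0.989, 0.145, 0.001], [0.145, 0.989, -0.007], [-0.002, -0.007, -1.0]]
force: [-1.6, 1.7, 8.9]
opening: 0.0453
```

The lid is on the tray floor (contact at TCP z 0.053, as predicted). I release it, then rise.

Emit:
step_arm:
  rows:
    - [[0, 0, 0.05, 0], [0, 0, 0.05, 0], [0, 0, 0.05, 0], [0, 0, 0.05, 0], [0, 0, 0.05, 0], [0, 0, 0.05, 0]]
  grip: 0.8

```text
t: 22.25
tcp_pos: [0.5108, -0.2912, 0.0535]
ee_rot: [[-0.989, 0.145, 0.0], [0.145, 0.989, -0.007], [-0.001, -0.007, -1.0]]
force: [0.1, 0.1, -0.3]
opening: 0.0792
```

Emit:
step_arm:
  rows:
    - [[0, 0, 0.5, 0], [0, 0, 1.5, 0], [0, 0, 3, 0], [0, 0, 6, 0], [0, 0, 9.5, 0], [0, 0, 13, 0], [0, 0, 16, 0], [0, 0, 18, 0], [0, 0, 19, 0], [0, 0, 19.5, 0]]

```text
t: 23.25
tcp_pos: [0.511, -0.2914, 0.2499]
ee_rot: [[-0.989, 0.145, 0.002], [0.145, 0.989, -0.008], [-0.003, -0.008, -1.0]]
force: [-0.0, 0.1, 0.1]
opening: 0.0791
```

Emit:
step_arm:
  rows:
    - [[0, 1, 0, -7], [0.5, 3, 0, -15], [1, 5.5, 0, -23], [1.5, 8.5, 0, -31], [2, 11.5, 0, -39], [2.5, 14.5, 0, -47], [3, 17, 0, -55], [3.2, 18.5, 0, -63], [3.4, 19.5, 0, -71], [3.4, 19.5, 0, -79]]
  grip: 0

```text
t: 24.25
tcp_pos: [0.5443, -0.0946, 0.2486]
ee_rot: [[-0.042, 0.999, -0.01], [0.999, 0.042, -0.002], [-0.002, -0.011, -1.0]]
force: [0.5, -0.3, 0.2]
opening: 0.0438
```

Emit:
step_arm:
  rows:
    - [[0, 0, 0, -8], [0, 0, 0, -16], [0, 0, 0, -24], [0, 0, 0, -32], [0, 0, 0, -40], [0, 0, 0, -46], [0, 0, 0, -50], [0, 0, 0, -50]]

```text
t: 25.05
tcp_pos: [0.5435, -0.0944, 0.2475]
ee_rot: [[0.739, 0.674, -0.011], [0.674, -0.739, 0.007], [-0.003, -0.013, -1.0]]
force: [0.6, -0.0, -0.2]
opening: 0.0437
```

```bash
python3 st.py
python3 - <<'E'
from h import *
snap('top','t7');snap('side','s7');snap('wrist','w7')
E
python3 st.py
```

```text
{'t': 25.05, 'q': [-0.2999, 0.2737, 1.5729, 0.0039, 1.3073, 0.5303], 'tcp_pos': [0.5435, -0.0944, 0.2475], 'force': [0.5611, -0.0355, -0.2247], 'ft_torque': [-0.0441, -0.026, 0.0342], 'opening': 0.0437}
{'t': 25.2, 'q': [-0.2998, 0.2733, 1.5722, 0.0039, 1.3074, 0.528], 'tcp_pos': [0.5439, -0.0945, 0.248], 'force': [0.7516, 0.1621, 0.0436], 'ft_torque': [-0.0581, -0.0319, -0.0131], 'opening': 0.0436}
```

View pics/s7.png

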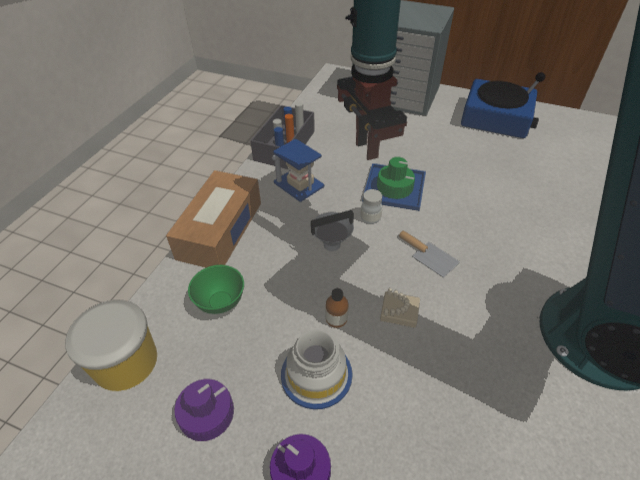

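View pics/w7.png

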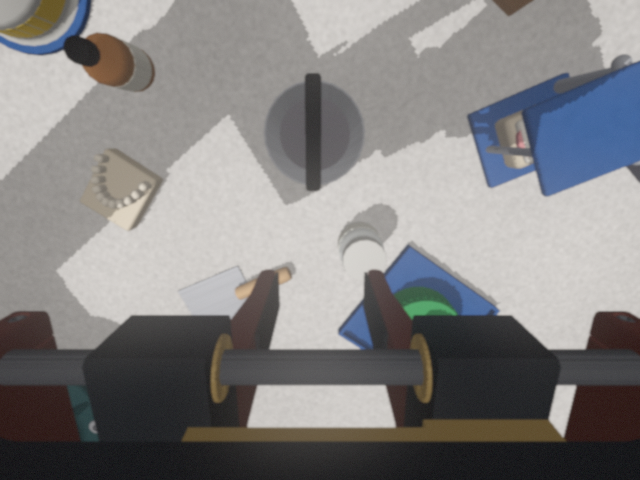

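View pics/t7.png

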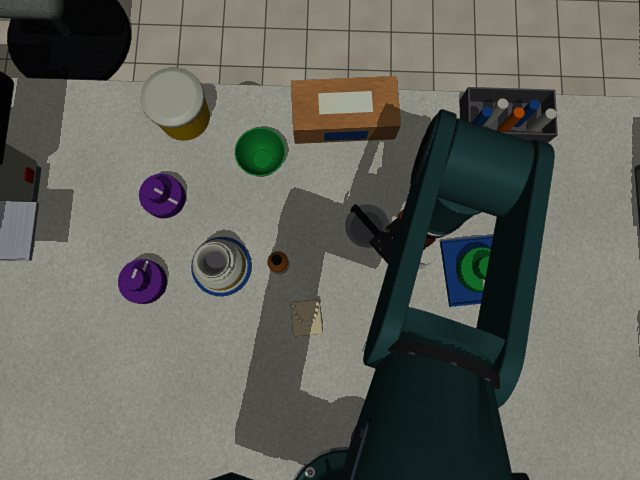

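The lid lies in the tray, knob up, and the bystanders have not moved. The bar is at (313,131) in the wrist view, already aligned with the jaws. I measure the bar, the lid and the jar rim.

Run:
```python
from m import *
im,h,d,P=cloud('wrist','w7')
m=(im.max(2)<60)&(d>0)&(P[...,2]>.08)&(P[...,2]<.11);m[:, :250]=0;m[:,380:]=0;m[230:]=0
p=P[m];rr=cv2.minAreaRect((p[:,:2]*1000).astype(np.float32));print('bar',m.sum(),rr,np.median(p[:,2]))
# ray with known plane top z=.096
m2=(im.max(2)<60);m2[:,:280]=0;m2[:,345:]=0;m2[60:]&=True;m2[200:]=0;m2[:60]=0
k,l,st,ce=cv2.connectedComponentsWithStats(m2.astype(np.uint8));i=1+np.argmax(st[1:,4]);print(st[i],ce[i])
for n,fn,box in(('top','t7',(185,230,245,300)),('side','s7',(280,310,350,400))):
    im,h,d,P=cloud(n,fn);B=np.zeros(d.shape,bool);B[box[1]:box[3],box[0]:box[2]]=1
    z=P[...,2];m=B&(d>0)&(z>.1)&(z<.112);p=P[m]
    hull=cv2.convexHull((p[:,:2]*1000).astype(np.float32));print(n,m.sum(),np.median(p[:,2]),cv2.minEnclosingCircle(hull),cv2.fitEllipse(hull))
    g=(h[...,0]>50)&(h[...,0]<85)&(h[...,1]>100)&(d>0)&(P[...,1]<-.2)&(P[...,1]>-.4)&(P[...,0]>.4)&(P[...,0]<.62)
    p=P[g];print('lid',g.sum(),np.percentile(p[:,2],[5,25,50,75,95]));
    t=p[p[:,2]>.083];
    if len(t)>10: print('knob',cv2.minEnclosingCircle((t[:,:2]*1000).astype(np.float32)),np.median(t[:,2]))
```

```text
bar 742 ((606.2020263671875, -24.399442672729492), (58.72869873046875, 11.610343933105469), 42.38566970825195) 0.09568818701863575
[306  84  14  65 734] [312.72070845 116.40463215]
top 385 0.10402285800959787 ((498.0756530761719, 289.35321044921875), 38.8923454284668) ((499.0343322753906, 289.5501708984375), (72.70367431640625, 76.32255554199219), 131.04776000976562)
lid 1110 [0.02097052 0.04334856 0.04601144 0.04986811 0.08957986]
knob ((511.49310302734375, -284.23828125), 23.557636260986328) 0.0887151376753691
side 431 0.10380652855238237 ((500.0697021484375, 287.2983703613281), 37.827674865722656) ((500.0029602050781, 288.2186279296875), (70.51671600341797, 75.1479721069336), 109.24193572998047)
lid 528 [0.03692885 0.043741   0.04555179 0.07602042 0.08942921]
knob ((509.1002502441406, -289.18341064453125), 23.4649658203125) 0.08839724499530566
```

```bash
python3 - <<'E'
from m import *
im,h,d,P=cloud('wrist','w7')
for th in(75,90):
    m=(im.max(2)<th)&(d>0)&(P[...,2]>.089)&(P[...,2]<.103);m[:, :250]=0;m[:,380:]=0;m[230:]=0
    p=P[m];rr=cv2.minAreaRect((p[:,:2]*1000).astype(np.float32));print('bar',m.sum(),rr,np.median(p[:,2]))
print(im[70:195:8,313].max(1), P[70:195:8,313,2].round(3))
E
python3 - <<'E'
import cv2
a=cv2.imread('pics/w7.png');cv2.imwrite('pics/z7.png',cv2.resize(a[50:210,230:400],None,fx=3.5,fy=3.5))
E
```

```text
bar 1514 ((596.491943359375, -33.48503875732422), (94.93479919433594, 13.095600128173828), 42.53700637817383) 0.09559879027498029
bar 1769 ((595.7244873046875, -34.75926971435547), (97.78865814208984, 13.937898635864258), 42.53525924682617) 0.09551698696710983
[152  62  59  59  58  57  54  55  56  55  61  64  69  71  77 109] [0.    0.096 0.096 0.096 0.094 0.097 0.095 0.096 0.096 0.095 0.095 0.096
 0.096 0.096 0.097 0.095]
```

View pics/z7.png

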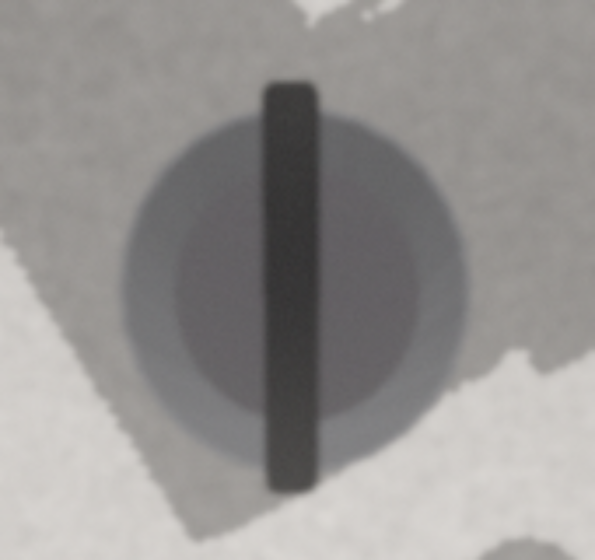

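The bar centre is at about (0.5947, -0.0345), top at z 0.0955 (expected 0.096), axis at 42.5°. The three views agree to within 2 mm.

Emit:
step_arm:
  rows:
    - [[1.5, 2, 0, 0], [3.5, 4, 0, 0], [4.8, 5.7, 0, 0], [5.1, 6, -1, 0], [5.1, 6, -4, 0], [5.1, 6, -7, 0], [5.1, 6, -9, 0], [5.1, 6, -10.5, 0], [5.1, 6, -11, 0], [5.1, 6, -11, 0]]

```text
t: 26.2
tcp_pos: [0.5937, -0.0349, 0.1369]
ee_rot: [[0.737, 0.676, -0.012], [0.676, -0.737, 0.007], [-0.004, -0.013, -1.0]]
force: [0.3, 0.5, 0.3]
opening: 0.0439
```

```bash
python3 - <<'E'
from h import *
im,d,s=snap('wrist','w8')
E
python3 st.py
```

```text
{'t': 26.25, 'q': [-0.1778, 0.4438, 1.6054, 0.0055, 1.1037, 0.6485], 'tcp_pos': [0.5945, -0.0349, 0.1379], 'force': [-1.1194, -0.2553, 0.114], 'ft_torque': [-0.0027, -0.0638, -0.0097], 'opening': 0.0436}
```

View pics/w8.png

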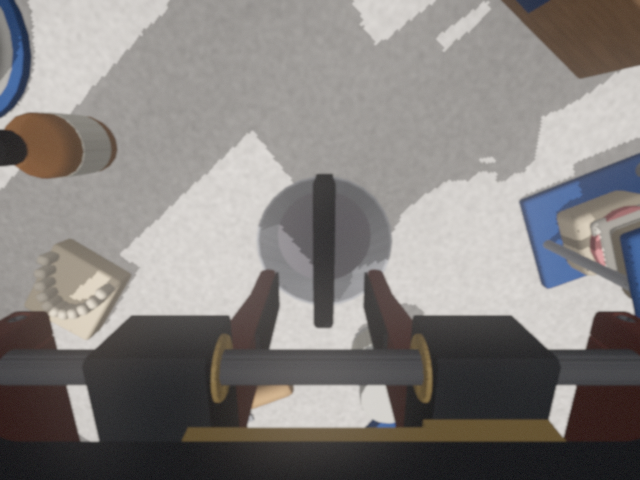

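Run:
```python
from m import *
im,h,d,P=cloud('wrist','w8')
for th in(80,95):
    m=(im.max(2)<th)&(d>0)&(P[...,2]>.089)&(P[...,2]<.103);m[:, :290]=0;m[:,360:]=0;m[335:]=0
    p=P[m];rr=cv2.minAreaRect((p[:,:2]*1000).astype(np.float32));print('bar',m.sum(),rr,np.median(p[:,2]))
```

```text
bar 2988 ((596.5695190429688, -33.70121383666992), (98.30015563964844, 13.792220115661621), 42.134803771972656) 0.0956335563340126
bar 3103 ((596.3941040039062, -34.003021240234375), (98.95527648925781, 13.962709426879883), 42.220733642578125) 0.09561463582314554
```

Emit:
step_arm:
  rows:
    - [[0.1, 0.1, -1.5, 0], [0.2, 0.1, -3.5, 0], [0.2, 0.1, -5, 0], [0.2, 0.1, -6, 0], [0.2, 0.1, -6.6, 0], [0.2, 0.1, -6.6, 0], [0.2, 0.1, -6.6, 0]]

```text
t: 26.95
tcp_pos: [0.5971, -0.034, 0.0725]
ee_rot: [[0.737, 0.676, -0.009], [0.676, -0.737, 0.007], [-0.002, -0.011, -1.0]]
force: [0.5, 0.2, -0.4]
opening: 0.044
```

Emit:
step_arm:
  rows:
    - [[0, 0, 0, 0], [0, 0, 0, 0], [0, 0, 0, 0], [0, 0, 0, 0], [0, 0, 0, 0], [0, 0, 0, 0], [0, 0, 0, 0]]
  grip: -1
  force: 25

```text
t: 27.65
tcp_pos: [0.5972, -0.034, 0.0727]
ee_rot: [[0.737, 0.676, -0.009], [0.676, -0.737, 0.007], [-0.002, -0.011, -1.0]]
force: [-0.4, 0.3, 2.4]
opening: 0.0137
```

```bash
python3 st.py
```

```text
{'t': 27.65, 'q': [-0.1755, 0.5266, 1.6557, 0.0061, 0.9694, 0.6498], 'tcp_pos': [0.5972, -0.034, 0.0727], 'force': [-0.3848, 0.3141, 2.3803], 'ft_torque': [-0.0187, 0.0847, -0.0471], 'opening': 0.0137}
```

The bar is gripped (13.7 mm). I lift it and carry it to the jar.

Emit:
step_arm:
  rows:
    - [[0, 0, 0.3, 0], [0, 0, 1.2, 0], [0, 0, 2.5, 0], [0, 0, 5, 0], [0, 0, 8, 0], [0, 0, 11, 0], [0, 0, 14, 0], [0, 0, 16, 0], [0, 0, 17, 0], [0, 0, 17, 0]]

```text
t: 28.65
tcp_pos: [0.5981, -0.0341, 0.2447]
ee_rot: [[0.737, 0.676, -0.006], [0.676, -0.737, 0.006], [0.0, -0.008, -1.0]]
force: [0.5, -0.5, -1.8]
opening: 0.0136
```

Emit:
step_arm:
  rows:
    - [[-0.3, 1, 0, 0], [-0.9, 3, 0, 0], [-1.7, 6, 0, 0], [-2.9, 10, 0, 0], [-4.1, 14.2, 0, 0], [-5.3, 18.4, 0, 0], [-6.3, 22, 0, 0], [-7.2, 25, 0, 0], [-7.7, 27, 0, 0], [-8, 28, 0, 0]]

```text
t: 29.65
tcp_pos: [0.516, 0.2478, 0.2432]
ee_rot: [[0.736, 0.677, -0.009], [0.678, -0.735, 0.006], [-0.002, -0.01, -1.0]]
force: [0.2, 0.3, -1.9]
opening: 0.0137
```

```bash
python3 st.py
python3 - <<'E'
from h import *
snap('wrist','w9');snap('side','s9');snap('top','t9')
E
python3 st.py
```

```text
{'t': 29.65, 'q': [0.3216, 0.3042, 1.5398, 0.0084, 1.304, 1.1458], 'tcp_pos': [0.516, 0.2478, 0.2432], 'force': [0.2112, 0.3383, -1.8644], 'ft_torque': [-0.0134, -0.0274, -0.0258], 'opening': 0.0137}
{'t': 29.8, 'q': [0.3184, 0.3036, 1.539, 0.0073, 1.3042, 1.1439], 'tcp_pos': [0.5173, 0.2459, 0.2439], 'force': [-0.1226, -0.7704, -1.7811], 'ft_torque': [-0.0305, -0.064, 0.0046], 'opening': 0.014}
```

View pics/w9.png

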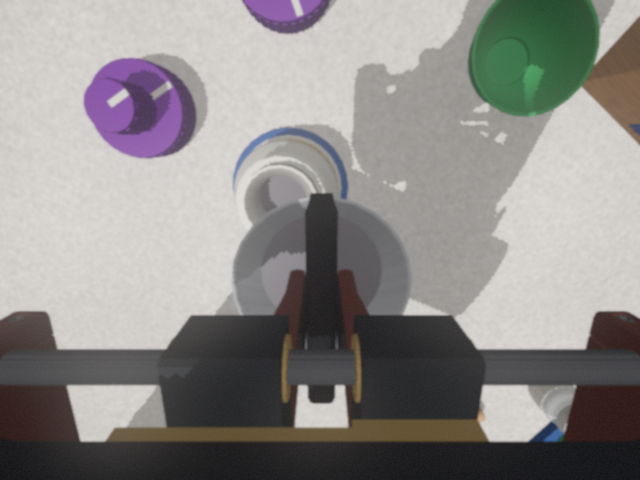

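View pics/s9.png

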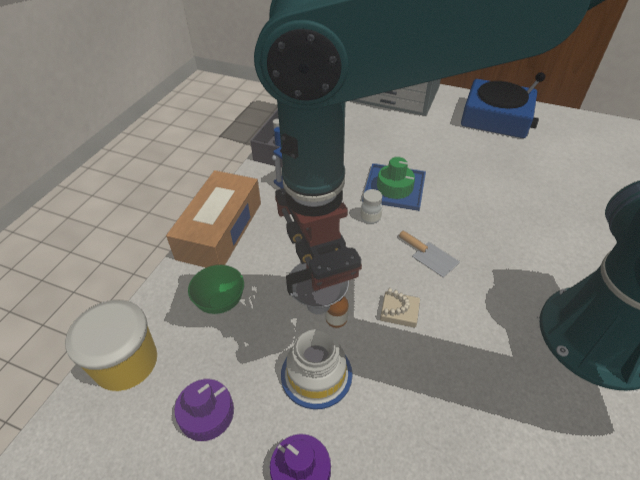

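The funnel is level and the neck at (285,193) is ahead of it. The gripped-knob position (0.504, 0.2897) is the best jar-axis estimate. The ring fits are biased toward the camera by the thread, but the 12 mm spout clearance covers that. I go over it and descend partway.

Emit:
step_arm:
  rows:
    - [[-0.4, 1.3, 0, 0], [-0.9, 2.9, 0, 0], [-1.3, 4, 0, 0], [-1.4, 4.4, 0, 0], [-1.4, 4.4, -0.5, 0], [-1.4, 4.4, -1.5, 0], [-1.4, 4.4, -2.5, 0], [-1.4, 4.4, -3, 0], [-1.4, 4.4, -3, 0]]

```text
t: 30.7
tcp_pos: [0.5026, 0.2891, 0.2124]
ee_rot: [[0.737, 0.676, -0.01], [0.676, -0.737, 0.004], [-0.004, -0.009, -1.0]]
force: [-1.5, 0.3, -0.6]
opening: 0.0135
```

```bash
python3 st.py
python3 - <<'E'
from h import *
im,d,s=snap('side','s10')
cv2.imwrite('pics/s10z.png',cv2.resize(im[220:420,210:430,::-1],None,fx=2.7,fy=2.7))
E
python3 st.py
```

```text
{'t': 30.7, 'q': [0.3981, 0.3428, 1.5625, 0.0078, 1.2436, 1.2235], 'tcp_pos': [0.5026, 0.2891, 0.2124], 'force': [-1.5141, 0.2956, -0.6391], 'ft_torque': [-0.0424, -0.0971, 0.0047], 'opening': 0.0135}
{'t': 30.75, 'q': [0.3981, 0.3422, 1.5615, 0.0078, 1.244, 1.2236], 'tcp_pos': [0.503, 0.2894, 0.2131], 'force': [-0.4076, -0.1569, -1.282], 'ft_torque': [-0.019, -0.0014, 0.0006], 'opening': 0.0143}
```

View pics/s10z.png

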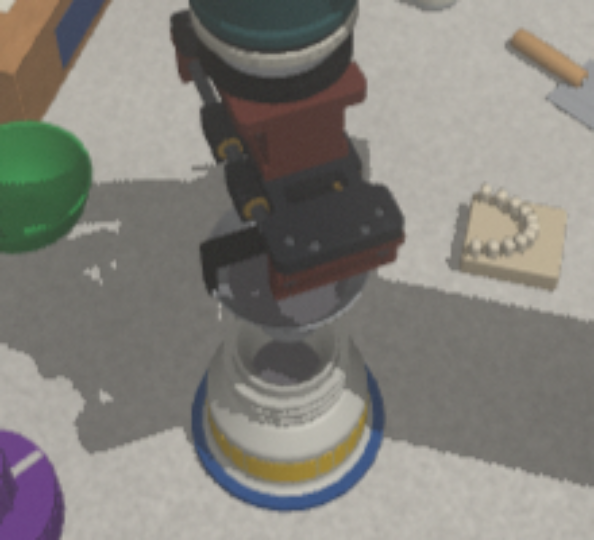

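The funnel hangs over the mouth, with its foot about 34 mm above the rim. I descend slowly.

Emit:
step_arm:
  rows:
    - [[0.1, 0, -0.5, 0], [0.1, 0, -1.3, 0], [0.1, 0, -2.2, 0], [0.1, 0, -3.1, 0], [0.1, 0, -4, 0], [0.1, 0, -4.8, 0], [0.1, 0, -5.4, 0], [0.1, 0, -5.8, 0], [0.1, 0, -6.1, 0], [0.1, 0, -6.1, 0]]

```text
t: 31.75
tcp_pos: [0.5039, 0.2894, 0.1518]
ee_rot: [[0.736, 0.676, -0.009], [0.676, -0.736, 0.004], [-0.004, -0.009, -1.0]]
force: [-0.2, -0.1, -2.1]
opening: 0.0136
```

```bash
python3 st.py
```

```text
{'t': 31.75, 'q': [0.3975, 0.4067, 1.6287, 0.0082, 1.1126, 1.2217], 'tcp_pos': [0.5039, 0.2894, 0.1518], 'force': [-0.176, -0.099, -2.0652], 'ft_torque': [-0.0157, 0.0209, -0.0133], 'opening': 0.0136}
```

Emit:
step_arm:
  rows:
    - [[0, 0, -0.2, 0], [0, 0, -0.4, 0], [0, 0, -0.55, 0], [0, 0, -0.7, 0], [0, 0, -0.75, 0], [0, 0, -0.75, 0]]

```text
t: 32.35
tcp_pos: [0.5041, 0.2895, 0.1444]
ee_rot: [[0.737, 0.676, -0.008], [0.676, -0.736, 0.005], [-0.003, -0.009, -1.0]]
force: [0.3, 0.2, -1.0]
opening: 0.014
```

```bash
python3 st.py
```

```text
{'t': 32.35, 'q': [0.3975, 0.4153, 1.6361, 0.0084, 1.0962, 1.2216], 'tcp_pos': [0.5041, 0.2895, 0.1444], 'force': [0.2732, 0.1776, -0.9643], 'ft_torque': [0.0491, -0.0954, 0.0015], 'opening': 0.014}
```

Emit:
step_arm:
  rows:
    - [[0, 0, -0.05, 0], [0, 0, -0.1, 0], [0, 0, -0.15, 0], [0, 0, -0.2, 0], [0, 0, -0.2, 0]]

```text
t: 32.85
tcp_pos: [0.5048, 0.29, 0.1431]
ee_rot: [[0.737, 0.676, -0.007], [0.676, -0.737, 0.006], [-0.001, -0.009, -1.0]]
force: [-0.1, 2.0, 4.4]
opening: 0.0136
```

```bash
python3 st.py
```

```text
{'t': 32.85, 'q': [0.3976, 0.417, 1.6371, 0.0088, 1.0917, 1.2216], 'tcp_pos': [0.5048, 0.29, 0.1431], 'force': [-0.0745, 2.0045, 4.4306], 'ft_torque': [0.3068, -0.0976, 0.022], 'opening': 0.0136}
```

Contact came at TCP z 0.143 (predicted 0.1427). I press slightly to seat it, then release.

Emit:
step_arm:
  rows:
    - [[0, 0, -0.05, 0], [0, 0, -0.1, 0], [0, 0, -0.1, 0]]

```text
t: 33.15
tcp_pos: [0.505, 0.2904, 0.1427]
ee_rot: [[0.737, 0.676, -0.006], [0.676, -0.737, 0.006], [-0.0, -0.009, -1.0]]
force: [-0.5, 0.5, 7.8]
opening: 0.0137
```

```bash
python3 st.py
```

```text
{'t': 33.15, 'q': [0.3979, 0.4175, 1.6374, 0.0093, 1.0901, 1.2216], 'tcp_pos': [0.505, 0.2904, 0.1427], 'force': [-0.5338, 0.526, 7.7997], 'ft_torque': [0.2434, 0.1145, 0.0478], 'opening': 0.0137}
```

Emit:
step_arm:
  rows:
    - [[0, 0, 0.03, 0], [0, 0, 0.03, 0], [0, 0, 0.03, 0], [0, 0, 0.03, 0], [0, 0, 0.03, 0]]
  grip: -0.2

```text
t: 33.65
tcp_pos: [0.5048, 0.2902, 0.1427]
ee_rot: [[0.737, 0.676, -0.007], [0.676, -0.737, 0.006], [-0.001, -0.009, -1.0]]
force: [0.3, 0.2, -0.6]
opening: 0.0354
```

```bash
python3 - <<'E'
from m import *
snap('wrist','w11')
E
python3 st.py
```

```text
{'t': 33.7, 'q': [0.3978, 0.4174, 1.6374, 0.0091, 1.0908, 1.2216], 'tcp_pos': [0.5048, 0.2902, 0.1427], 'force': [-0.3101, -0.1764, 0.2369], 'ft_torque': [-0.0074, -0.0263, -0.0381], 'opening': 0.0353}
```

View pics/w11.png

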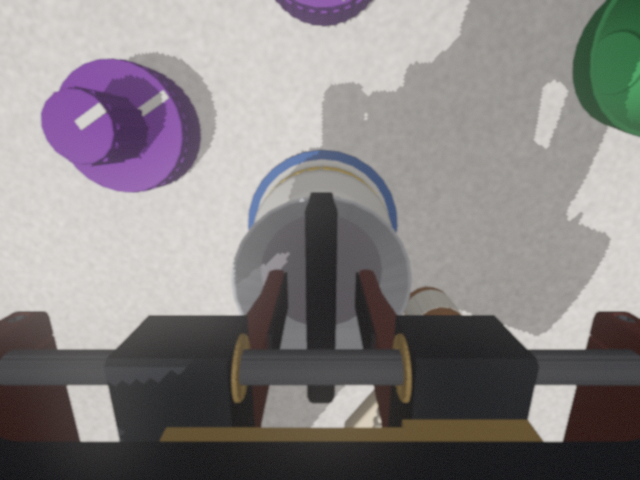

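The funnel stayed in place with the fingers open on both sides of the bar (at 320). I rise straight up and back off, then check.

Emit:
step_arm:
  rows:
    - [[0, 0, 0.5, 0], [0, 0, 1.5, 0], [0, 0, 3, 0], [0, 0, 5, 0], [0, 0, 7.5, 0], [0, 0, 10, 0], [0, 0, 12, 0], [0, 0, 13, 0], [0, 0, 13.5, 0]]

```text
t: 34.6
tcp_pos: [0.5053, 0.2904, 0.2793]
ee_rot: [[0.737, 0.676, -0.005], [0.676, -0.737, 0.007], [0.001, -0.008, -1.0]]
force: [-0.1, -0.7, -0.7]
opening: 0.0353
```

Emit:
step_arm:
  rows:
    - [[0, -1.5, 0, 0], [0, -4, 0, 0], [0, -7, 0, 0], [0, -11, 0, 0], [0, -15, 0, 0], [0, -18, 0, 0], [0, -20, 0, 0], [0, -20, 0, 0], [0, -20, 0, 0]]

```text
t: 35.5
tcp_pos: [0.5046, 0.0898, 0.2785]
ee_rot: [[0.738, 0.675, -0.006], [0.675, -0.738, 0.007], [0.0, -0.01, -1.0]]
force: [-0.3, 0.1, 0.3]
opening: 0.0352
```

```bash
python3 - <<'E'
from m import *
snap('side','s12');snap('top','t12');snap('wrist','w12')
for n,fn in(('side','s12'),('top','t12')):
    im,h,d,P=cloud(n,fn);z=P[...,2]
    m=(im.max(2)<62)&(d>0)&(z>.148)&(z<.175)&(abs(P[...,0]-.504)<.07)&(abs(P[...,1]-.29)<.07)
    p=P[m]
    if len(p)>20:
        print(n,m.sum(),cv2.minAreaRect((p[:,:2]*1000).astype(np.float32)),'ztop',np.percentile(p[:,2],[5,50,95]))
        a=np.linalg.lstsq(np.c_[p[:,:2]-p[:,:2].mean(0),np.ones(len(p))],p[:,2],rcond=None)[0];print('slope',a)
    for th in (.128,):
        m=(d>0)&(abs(z-.133)<.006)&(abs(P[...,0]-.504)<.07)&(abs(P[...,1]-.29)<.07);p=P[m]
        hull=cv2.convexHull((p[:,:2]*1000).astype(np.float32));print('rim',m.sum(),cv2.minEnclosingCircle(hull),np.median(p[:,2]))
    g=(h[...,0]>50)&(h[...,0]<85)&(h[...,1]>100)&(d>0)&(P[...,1]<-.2)&(P[...,1]>-.4)&(P[...,0]>.4)&(P[...,0]<.62);p=P[g]
    t=p[p[:,2]>.083];q=p[(p[:,2]>.04)&(p[:,2]<.052)]
    for nm,t in(('knob',t),('disc',q)):
        c=cv2.minEnclosingCircle((t[:,:2]*1000).astype(np.float32));a=np.linalg.lstsq(np.c_[t[:,:2]-t[:,:2].mean(0),np.ones(len(t))],t[:,2],rcond=None)[0];print(nm,len(t),c,a)
E
python3 st.py
```

```text
side 556 ((502.5007629394531, 291.3272705078125), (99.2084732055664, 12.376243591308594), 41.95883560180664) ztop [0.15405792 0.16447356 0.16710587]
slope [ 0.41241221 -0.4654562   0.16286507]
rim 406 ((503.6717834472656, 289.105224609375), 50.39468002319336) 0.13119121462934336
knob 43 ((507.44219970703125, -290.5671691894531), 20.012807846069336) [0.0651605  0.04038176 0.08830948]
disc 142 ((485.5036926269531, -289.7597351074219), 42.21427917480469) [ 0.02780881 -0.01590074  0.0442751 ]
top 378 ((502.4911193847656, 288.695556640625), (100.0548324584961, 14.374906539916992), 42.51059341430664) ztop [0.16142051 0.16640506 0.16939713]
slope [-0.07394948  0.09007092  0.16607649]
rim 375 ((502.11212158203125, 289.36322021484375), 50.38478088378906) 0.13172477633083135
knob 357 ((509.7448425292969, -291.1498718261719), 24.44331169128418) [ 0.00590997 -0.02162389  0.08916193]
disc 975 ((509.9193115234375, -289.61932373046875), 48.96278381347656) [3.83308257e-03 7.42905000e-05 4.54739599e-02]
{'t': 35.65, 'q': [0.0383, 0.1856, 1.6119, 0.0075, 1.3491, 0.8638], 'tcp_pos': [0.505, 0.0911, 0.279], 'force': [-0.2683, -0.5894, 0.0368], 'ft_torque': [0.0089, -0.0791, -0.0461], 'opening': 0.0354}
```

View pics/s12.png

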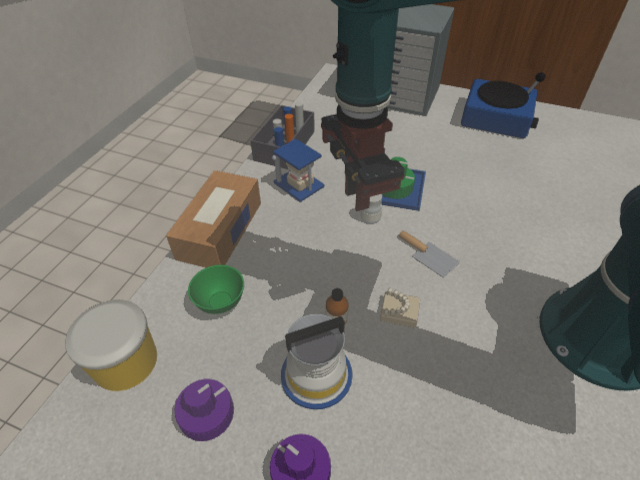

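View pics/w12.png

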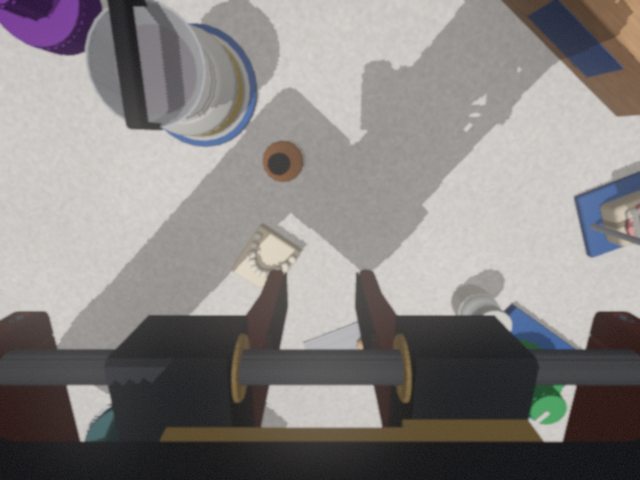

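View pics/t12.png

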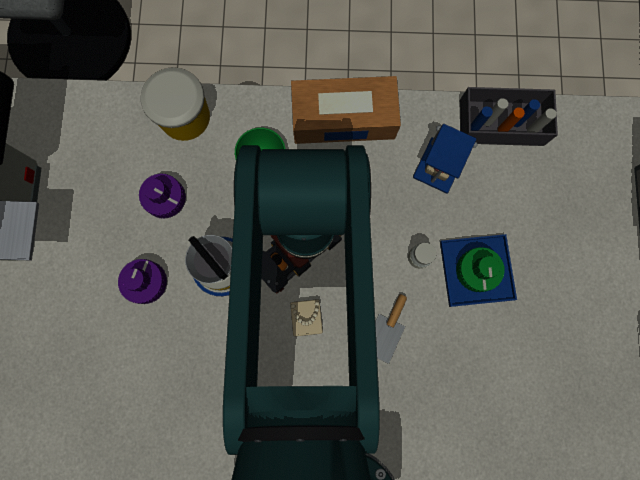

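The bar top is at 0.1664 (expected 0.166) and centred. As a last check I fit the rim's tilt from the saved pictures.

Run:
```python
from m import *
c=np.array([.503,.2893])
for n,fn in(('top','t12'),('side','s12')):
    im,h,d,P=cloud(n,fn);z=P[...,2];rr=np.hypot(P[...,0]-c[0],P[...,1]-c[1])
    m=(d>0)&(rr>.046)&(rr<.0505)&(z>.122)&(z<.145);p=P[m]
    for _ in range(4):
        A=np.c_[p[:,:2]-c,np.ones(len(p))];a=np.linalg.lstsq(A,p[:,2],rcond=None)[0];e=p[:,2]-A@a;p=p[e>-np.std(e)*1.0]
    print(n,len(p),a,np.std(e))
```

```text
top 105 [-0.00330325 -0.00354904  0.1348008 ] 0.0014599200867488127
side 227 [-0.00087799  0.0274978   0.13304798] 0.0025389384872287753
```

```bash
python3 -c "
from station import r
print(r.job_done())"
```

```text
the job is handed in; nothing more can be done
None
```

The job is handed in, at about 36 s of the 72 s allowed. The green lid lies in the blue tray and the steel funnel is seated in the jar; no verdict was reported.

**What I did**
- **Unscrewing:** I turned the lid about 554° counter-clockwise in two grips, raising the gripper with the thread. The highest wrist force I read while unscrewing was about 4 N. When I lifted, only the lid's weight (about 2 N) remained.
- **Placing the lid:** I set it down slowly in the tray and let go; the wrist force read 8.9 N at contact.
- **Seating the funnel:** I gripped it by the bar, lowered it into the neck, pressed with about 8 N, released it and backed the arm away.

**Last checks from the cameras**

| Item | Measured | Expected |
|---|---|---|
| Lid knob top height | 0.089 m | 0.090 m |
| Lid distance from tray centre | about 2 mm | under 34 mm |
| Funnel bar top height | 0.166 m | 0.166 m |
| Funnel rim height | 0.133–0.135 m | 0.133 m |
| Funnel axis vs. jar axis | within about 2 mm | under 4 mm |
| Funnel tilt, top view | about 0.005 rad | under 0.06 rad |

**Checks that disagreed**
- **Funnel tilt:** the side view gave about 0.027 rad against 0.005 rad from the top. Its fit was noisier, and both are under the limit.
- **Jar centre:** fitting the open neck put it 4–5 mm off the position I got from gripping the knob. I took that as bias from the thread and used the knob position, and the funnel then seated at the predicted height.
- **Lid in the side view:** the arm partly hid it in the last side picture, so that fit was not usable and I relied on the top view.

The bystanders look where they were in the pictures, though I did not measure each one.

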